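# Slide the pipe cover plate out over the shelf edge to its line

## Robot

A 6-joint arm with a two-finger parallel gripper is mounted at the origin on the work surface. World frame = base frame: x ahead of the robot, y to its left, z up, the work surface at z = 0. Lengths are in m, angles in rad, forces in N, time in s.
With the tool pointing down it reaches from about 0.375 to 0.9 m from the base axis. Payload 3.1 kg.
Tool frame: the origin (TCP) lies on the front face of the gripper's body, between the roots of the fingers; the fingertips stand 73 mm ahead of it and the grasp point (between the pads) lies 54 mm ahead of it (manip.finger_overhang is the distance from the TCP to the fingertips, in m); z points along the fingers, y is the direction in which the jaws open and shut (so a half turn about z gives the same grasp; the last joint's range is limited). The gripper opens to 85 mm and grips with 20 to 120 N. Pads are 22 mm wide; open, the fingers measure 114 mm over their backs; the gripper's body (76 mm by 85 mm) begins 54 mm behind the grasp point. The pads swing forward as they close: fully open they stand 13 mm farther back than shut.
Start: joints at [0.991, 0.527, 1.433, -0, 1.181, -0.178], TCP at [0.244, 0.575, 0.304] pointing down, gripper open.
Joint ranges: [-3.08, 3.08], [-0.75, 2.2], [0.22, 2.44], [-1.43, 4.57], [0, 2.65], [-2.85, 2.85]. Speed limits (rad/s): [2.79, 2.79, 3.14, 3.14, 3.14, 3.14].

## Interface

Orientations are given as a unit quaternion [x, y, z, w].
In Python, from station import manip gives the robot as it stands.
- The arm moves only by the tool apply_moves, never from a script. Its argument "increments" is a list that holds one entry, the list of rows, each a list of 4 numbers: the shift along the tool's x, y, z in m, then the turn about the tool's z in degrees. In form: [[[dx, dy, dz, spin], ...]]. A call has 1 to 5 rows; each row shifts and turns the pose as measured when the row begins, along the tool's axes as they then stand; what a row does not reach is not made up. A row lasts 1/10 s, in which the tool goes at most 50 mm and 8.59 degrees, less where a joint would pass 70% of its speed; a pose out of reach is approached as far as the arm can. A call with a gripper value outside its range is refused whole. "fingers" is the opening, from 0 (shut) to 1 (fully open), set as the call begins (left out, the last holds). The fingers move at their own pace and stop on an object; "newtons" is the grip in N (left out, the last holds). Time passes only in rows, so rows that do not move let the fingers close. It gives the time, the measured TCP pose, the force and the opening at its end, in the units of the state.
- manip.sense(): the state, without advancing time (a new reading comes with each control period).
- manip.snapshot(name): name is "scene" or "top" or "wrist"; returns (picture, depth): 400x640x3 uint8, red, green, blue; 400x640 float32, m along the optical axis (not along the pixel's ray), 0 where there is no reading.
- manip.camera_model(name): a dict with "mtx" (3x3 intrinsics, pixels), "distortion" ([k1, k2, p1, p2, k3] as OpenCV has them; the pictures are not rectified), "R" (3x3) and "t" (3): a world point X has camera coordinates R X + t; the wrist camera has in their place "mount" (4x4, takes a point from camera to tool coordinates, whose origin is the TCP and whose axes are the flange's). Camera axes: x right, y down, z forward; pixel columns grow to the right and rows downward; lengths in m; the calibration is good to about 2 mm. A picture is of the moment at which its call begins: read the wrist's pose just before it. camera_model takes no time and is no camera call.
- manip.sign_off(): hands the job in, once; it reports no verdict.
The state is a dict: "t": time; "q": joint angles; "qd": joint speeds; "tau": joint torques, N m; "tcp_pos": TCP position; "tool_rot": TCP orientation; "force": force on the tool from outside, world axes, zero at the start; "ft_torque": the same for the moment, N m; "finger_gap": opening from 0.0 (shut) to 1.0 (fully open).
Only numpy, scipy, OpenCV 4.12 (cv2) and the standard library are available. Lean on these libraries where they do the work, as an engineer would, in place of code of your own. Each camera call takes 0.05 s, during which the arm holds its last target.

## Task

Push the aluminium cover plate along the low shelf, holed end first, until its red line lies right over the shelf's open end edge and runs square along it, so that the pipe hole hangs clear in the air ready for the pipe. Slide it with the fingers without lifting it, leave the jar, the bottle, the brass valve and the white coupling where they stand, and finish with the hand clear.

Things in the scene. Friction and masses are not known exactly. Their poses are not given: they have to be found in the camera images.
- shelf: Low brown wooden shelf, fixed, turned up to 0.22 rad. Flat top 70 mm above the work surface, board 18 mm thick. Origin on the work surface; the top spans x -175 to +260 mm and y -210 to +210 mm in its own axes. The edge to overhang is the straight one at y = +210 mm (robot's left), along the shelf's x axis. The white leg panel under it stands 100 mm back, so the air below the overhang is free.
- shelf_edge (a point): Point on the upper corner of that edge, in shelf axes at x = 0, y = +210, z = 70 mm. Its x axis runs along the edge, its y axis points outward, off the shelf.
- plate: Loose aluminium plate lying flat on the shelf, 110 mm (x) by 180 (y) by 6 thick, about 0.3 kg, turned up to 0.2 rad against the shelf. Origin: centre of its underside. Near its leading +y end a 34 mm through hole, centre at y = +62 mm; a red line 4 mm wide crosses its upper face at y = +35 mm, 55 mm from that end. It starts with the line 70 to 145 mm short of the edge, slides with ordinary friction and stays where left.
- plate_line (a point): Middle of the red line on the plate's upper face (plate axes x = 0, y = +35, z = 6 mm); axes as the plate's.
- plate_tail (a point): Middle of the plate's trailing (-y) end, at its upper face (plate axes x = 0, y = -90, z = 6 mm); the end face below it is flat, 110 mm wide and 6 mm high. Axes as the plate's. The shelf behind it is empty.
- jar_center (a point): Open clear glass jar, 80 mm across, 100 mm high. Stands loose on the shelf; not part of the job, leave it alone. This point: its centre, half-way up.
- bottle_center (a point): White plastic bottle with grey cap, 60 mm across, 130 mm high. Stands loose on the shelf; not part of the job, leave it alone. This point: its centre, half-way up.
- valve_center (a point): Brass stop valve with round steel handwheel, 40 mm across, 55 mm high, a stub 30 mm long to one side. Stands loose on the shelf; not part of the job, leave it alone. This point: its centre, half-way up.
- coupling_center (a point): White plastic pipe coupling (ring standing on end), 52 mm across, 40 mm high. Stands loose on the shelf; not part of the job, leave it alone. This point: its centre, half-way up.
Not all that is in view belongs to the job. Several things have the shape of the plate; the one meant has the colours described above.

How it is judged:
At the end, for the whole second after the job is handed in: The plate lies flat and still on the shelf, holed end outside, the middle of its red line within 6 mm of the shelf's end edge (seen from above) and the plate square to the edge within 0.1 rad (about 6 degrees) (y of plate_line in the frame of shelf_edge between -0.006 and 0.006 m and z of plate_line in the frame of shelf_edge between 0.002 and 0.01 m and angle between the y axis of plate and the y axis of shelf, either way round below 0.1 rad and angle between plate's own z axis and vertical below 0.05 rad and linear speed of plate below 0.01 m/s and angular speed of plate below 0.05 rad/s and y of plate in the frame of shelf_edge below -0.02 m); the robot touches nothing.
It fails at once if the plate is lifted off the shelf or carried (z of plate in the frame of shelf above 0.079 m).
It fails at once if the jar is disturbed (moved more than 15 mm) (distance of jar_center from where it was at the start of the episode above 0.015 m).
It fails at once if the bottle is disturbed (moved more than 15 mm) (distance of bottle_center from where it was at the start of the episode above 0.015 m).
It fails at once if the valve is disturbed (moved more than 15 mm) (distance of valve_center from where it was at the start of the episode above 0.015 m).
It fails at once if the coupling is disturbed (moved more than 15 mm) (distance of coupling_center from where it was at the start of the episode above 0.015 m).
It also fails if it takes over 45 s, if anything falls off the work surface, if the arm or the gripper's body presses on something with over 40 N, if the wrist force passes 120 N, or if a joint passes its speed limit or range.

## Working session

There is one attempt and no reset: what is moved stays moved. The work goes in short steps, Python scripts to look and compute and a tool call to move; the robot and the scene stay as the last step left them, time stands still between calls to the robot, and variables do not carry over. Pictures are saved under pics/ and viewed, and the job is handed in when it is done.

Besides the shell and the picture viewer there is one more tool, called after "Request:" in YAML: its name, and indented under it one key for each argument. apply_moves: Moves the arm, as the interface text tells. Its arguments: {"type":"object","properties":{"increments":{"type":"array","items":{"type":"array","items":{"type":"array","items":{"type":"number"}}}},"fingers":{"type":"number"},"newtons":{"type":"number"}},"required":["increments"]}

```bash
mkdir -p pics; ls; python3 - <<'E'
from station import manip
import cv2,numpy as np
print(manip.sense())
for n in ["scene","top","wrist"]:
    p,d=manip.snapshot(n); cv2.imwrite(f"pics/{n}0.png",p[:,:,::-1]); np.save(f"pics/{n}0.npy",d)
    print(n,manip.camera_model(n))
E
```

```text
pics
{'t': 0.0, 'q': array([ 9.90463216e-01,  5.28477685e-01,  1.43392432e+00, -3.65079061e-05,
        1.18136615e+00, -1.78508218e-01]), 'qd': array([ 0.00112186, -0.00101628,  0.00046736,  0.00096589,  0.00032578,
        0.00013116]), 'tau': array([-6.72376464e-04, -4.42349946e+01, -1.78026384e+01, -3.42719541e-04,
        8.48992844e-03,  8.20009980e-07]), 'tcp_pos': array([0.24410667, 0.57474468, 0.30291935]), 'tool_rot': array([ 1.99556580e-01,  9.79885702e-01, -1.01663948e-03, -3.87203906e-04]), 'force': array([ 1.27566014, -0.54251668,  0.11572725]), 'ft_torque': array([-0.01482496, -0.01248933, -0.02399791]), 'finger_gap': 1.0030910067329308}
scene {'mtx': array([[367.69279904,   0.        , 323.13953274],
       [  0.        , 367.69279904, 199.16801888],
       [  0.        ,   0.        ,   1.        ]]), 'distortion': array([0.02020775, 0.        , 0.        , 0.        , 0.        ]), 'R': array([[-0.36519533,  0.93077397, -0.01709356],
       [ 0.75506914,  0.2854163 , -0.59026107],
       [-0.54452086, -0.22846741, -0.8070314 ]]), 't': array([ 0.19422082, -0.36319517
[... 375 characters left out ...]
[ 0.07050797,  0.01852391, -0.99733921]]), 't': array([0.03888207, 0.53496047, 1.19913613])}
wrist {'mtx': array([[280.48484263,   0.        , 321.38327332],
       [  0.        , 280.48484263, 198.7219295 ],
       [  0.        ,   0.        ,   1.        ]]), 'distortion': array([-0.01239695,  0.        ,  0.        ,  0.        ,  0.        ]), 'mount': array([[-7.20729621e-04, -9.47778529e-01, -3.18928426e-01,
         8.07985000e-02],
       [ 9.99999723e-01, -6.23577449e-04, -4.06724813e-04,
        -5.40522997e-04],
       [ 1.86608471e-04, -3.18928631e-01,  9.47778716e-01,
        -6.90809546e-02],
       [ 0.00000000e+00,  0.00000000e+00,  0.00000000e+00,
         1.00000000e+00]])}
```

View pics/top0.png

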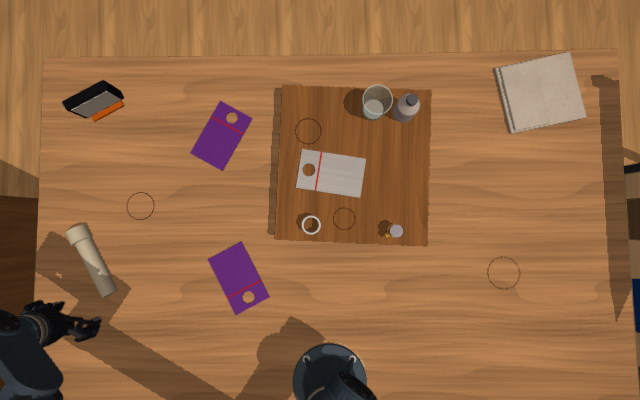

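View pics/scene0.png

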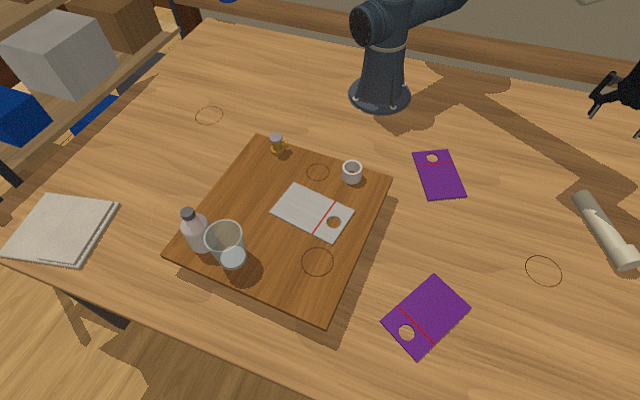

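View pics/wrist0.png

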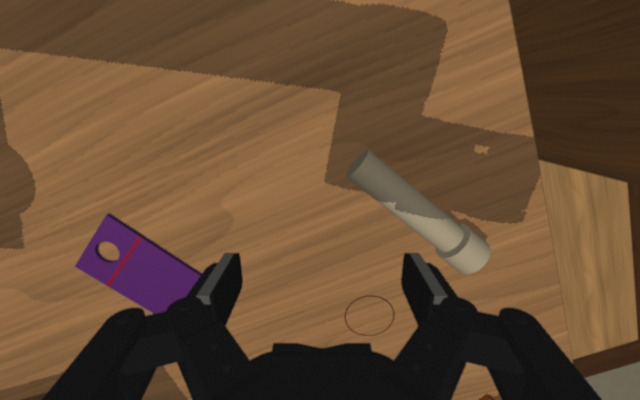

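The top view shows three plate-shaped things. The purple ones at (222,136) and (238,278) lie on the table; the aluminium one with a red line and hole, at (331,173), lies on the shelf and fits the description. The jar is at (376,102), bottle (406,107), valve (394,231) and coupling (311,225). I'll confirm with an enlarged crop and measure.

```bash
cat > h.py <<'E'
import cv2,numpy as np
from station import manip
from scipy.spatial.transform import Rotation as Rn
def cam(n,state=None):
    c=manip.camera_model(n)
    if n=="wrist":
        T=np.eye(4);T[:3,:3]=Rn.from_quat(state["tool_rot"]).as_matrix();T[:3,3]=state["tcp_pos"]
        W=np.linalg.inv(T@c["mount"]);c["R"]=W[:3,:3];c["t"]=W[:3,3]
    return c
def ray(c,uv):
    u=cv2.undistortPoints(np.array(uv,float).reshape(-1,1,2),c["mtx"],c["distortion"]).reshape(-1,2)
    d=np.c_[u,np.ones(len(u))]@c["R"]; return -c["R"].T@c["t"],d
def onz(c,uv,z):
    o,d=ray(c,uv); return o+d*((z-o[2])/d[:,2])[:,None]
def proj(c,X):
    return cv2.projectPoints(np.array(X,float).reshape(-1,1,3),cv2.Rodrigues(c["R"])[0],c["t"],c["mtx"],c["distortion"])[0].reshape(-1,2)
def tri(c1,p1,c2,p2):
    a=cv2.undistortPoints(np.array(p1,float).reshape(-1,1,2),c1["mtx"],c1["distortion"]).reshape(-1,2).T
    b=cv2.undistortPoints(np.array(p2,float).reshape(-1,1,2),c2["mtx"],c2["distortion"]).reshape(-1,2).T
    X=cv2.triangulatePoints(np.c_[c1["R"],c1["t"]],np.c_[c2["R"],c2["t"]],a,b);return (X[:3]/X[3]).T
def red(img,roi):
    r,c0,r2,c2=roi; h=cv2.cvtColor(img,cv2.COLOR_RGB2HSV)
    m=((h[...,0]<8)|(h[...,0]>172))&(h[...,1]>130)&(h[...,2]>80)
    M=np.zeros(m.shape,np.uint8);M[r:r2,c0:c2]=m[r:r2,c0:c2];return M
E
python3 - <<'E'
import cv2
a=cv2.imread("pics/top0.png")[75:255,260:440];cv2.imwrite("pics/topc.png",cv2.resize(a,None,fx=3.3,fy=3.3,interpolation=cv2.INTER_CUBIC))
a=cv2.imread("pics/scene0.png")[120:340,150:410];cv2.imwrite("pics/scenec.png",cv2.resize(a,None,fx=2.7,fy=2.7,interpolation=cv2.INTER_CUBIC))
E
```

```text
(no output)
```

View pics/topc.png

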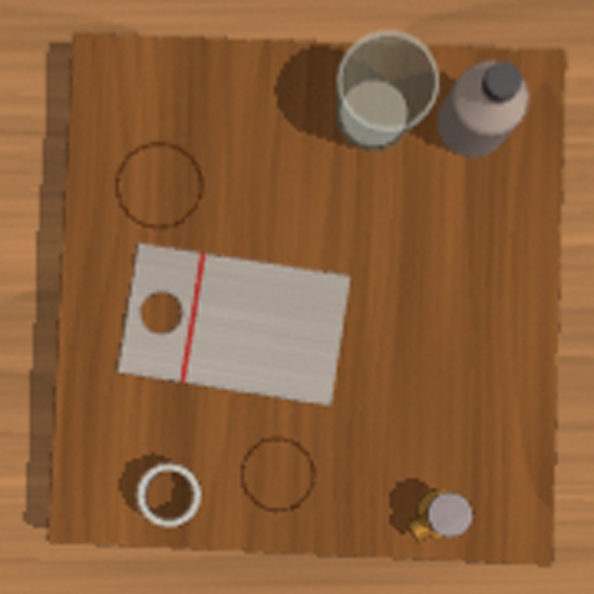

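View pics/scenec.png

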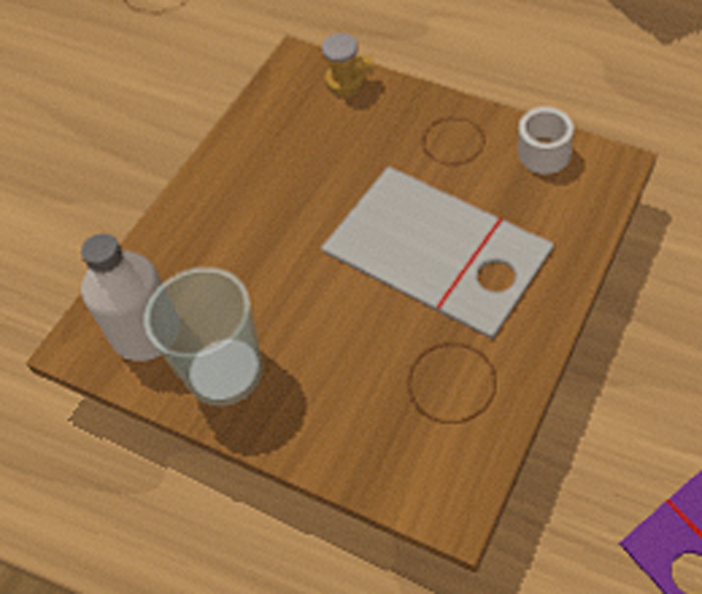

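```bash
cat > m0.py <<'E'
from h import *
ct,cs=cam("top"),cam("scene")
def T(l): return np.array(l)/3.3+[260,75]+[-.35,-.35]
def S(l): return np.array(l)/2.7+[150,120]+[-.3,-.3]
names=["sh far-lead","sh near-lead","sh near-trail","sh far-trail","pl far lead","pl far trail","pl near trail","pl near lead","line far","line near","hole"]
t=T([(72,33),(49,542),(553,565),(565,48),(139,244),(350,275),(331,405),(119,373),(204,253),(183,381),(161,312)])
s=S([(475,566),(655,155),(288,37),(30,367),(494,332),(322,246),(388,168),(553,243),(439,306),(500,221),(496,275)])
X=tri(ct,t,cs,s)
P=np.r_[onz(ct,t[:4],.07),onz(ct,t[4:],.076)]
for n,a,b in zip(names,X,P): print(n,a.round(4),b.round(4))
e=P[0]-P[1]; print("edge ang of x axis",np.arctan2(e[1],e[0]),np.linalg.norm(e))
y=P[0]-P[3];y2=P[1]-P[2];print("shelf y axis len",np.linalg.norm(y),np.arctan2(-y[0],y[1]),np.arctan2(-y2[0],y2[1]))
for a,b in ((4,5),(7,6)):
    y=P[a]-P[b];print("plate y",np.linalg.norm(y),np.arctan2(-y[0],y[1]))
for a,b in ((4,7),(5,6),(8,9)):
    y=P[a]-P[b];print("plate x",np.linalg.norm(y),np.arctan2(y[1],y[0]))
for n,uv,z in (("jar rim",(388,80),.17),("bottle cap",(502,82),.2),("valve",(451,514),.125),("coup",(169,495),.11)):
    print(n,onz(ct,T([uv]),z).round(4))
d=np.load("pics/top0.npy");o,r=ray(ct,T([(250,330),(450,330)]))
for uv,rr in zip(T([(250,330),(450,330)]),r): print((o+rr*d[int(uv[1]),int(uv[0])]))
E
python3 m0.py
```

```text
sh far-lead [0.8343 0.1272 0.0718] [0.8343 0.1289 0.07  ]
sh near-lead [0.4022 0.148  0.0693] [0.4018 0.1494 0.07  ]
sh near-trail [ 0.38   -0.2685  0.0676] [ 0.3801 -0.2677  0.07  ]
sh far-trail [ 0.8147 -0.2887  0.068 ] [ 0.8146 -0.289   0.07  ]
pl far lead [0.65   0.0718 0.0819] [0.6508 0.0725 0.076 ]
pl far trail [ 0.622  -0.1044  0.0817] [ 0.6225 -0.1042  0.076 ]
pl near trail [ 0.5141 -0.0876  0.076 ] [ 0.5137 -0.0866  0.076 ]
pl near lead [0.5423 0.089  0.0776] [0.5421 0.0899 0.076 ]
line far [0.642  0.0176 0.0801] [0.6426 0.0179 0.076 ]
line near [0.5352 0.0354 0.0764] [0.5349 0.0364 0.076 ]
hole [0.5932 0.0532 0.0783] [0.5931 0.0544 0.076 ]
edge ang of x axis -0.0472939368473647 0.4329473949378761
shelf y axis len 0.4183758968013396 -0.04707437008843989 -0.05218303523708447
plate y 0.17893967531028424 -0.15889855619214258
plate y 0.17881504199096632 -0.1598997556739774
plate x 0.11009335671890766 -0.158714121125122
plate x 0.11027243378097447 -0.15984546448063794
plate x 0.10925864520065588 -0.17044749613247479
jar rim [[ 0.7605 -0.1265  0.17  ]]
bottle cap [[ 0.7487 -0.2079  0.2   ]]
valve [[ 0.4238 -0.1757  0.125 ]]
coup [[0.4404 0.0477 0.11  ]]
[ 0.57739907 -0.02007221  0.07366273]
[ 0.57603903 -0.18761233  0.06959373]
```

The crop confirms that the aluminium plate on the shelf is the one meant. Two-view heights agree with the given sizes: shelf about 0.069 against 0.070, plate top about 0.076–0.082 against 0.076. The shelf is turned about -0.048 rad and the plate -0.16 rad, and the line is about 113 mm short of the edge. Next I turn the tool so the jaws lie along the edge.

Request:
apply_moves:
  increments:
    - [[0, 0, 0, 8], [0, 0, 0, 8], [0, 0, 0, 8], [0, 0, 0, 8], [0, 0, 0, 8]]
  fingers: 0.7

```text
t: 0.65
tcp_pos: [0.2435, 0.5738, 0.3009]
tool_rot: [0.534, 0.845, -0.003, -0.0]
force: [-0.3, 0.3, 0.3]
finger_gap: 0.703
```

Request:
apply_moves:
  increments:
    - [[0, 0, 0, 8], [0, 0, 0, 8], [0, 0, 0, 8], [0, 0, 0, 6], [0, 0, 0, 0]]

```text
t: 1.15
tcp_pos: [0.2428, 0.5728, 0.2987]
tool_rot: [0.743, 0.67, -0.006, 0.001]
force: [0.3, -0.7, -0.2]
finger_gap: 0.7
```

```bash
cat > g.py <<'E'
import sys
from h import *
s=manip.sense();R=Rn.from_quat(s["tool_rot"]).as_matrix()
print(s["t"],s["tcp_pos"].round(4),s["force"].round(1),s["finger_gap"],manip.finger_overhang,"yang",np.degrees(np.arctan2(R[1,1],R[0,1])),"z",R[:,2].round(4))
if len(sys.argv)>1:
    g=np.array(eval(sys.argv[1]));d=g-s["tcp_pos"];print("tool d",(R.T@d).round(4))
E
python3 g.py "[.565,-.15,.25]"
```

```text
1.15 [0.2428 0.5728 0.2987] [ 0.3 -0.7 -0.2] 0.6999901283564702 0.0726 yang -5.911253238328238 z [-0.0063 -0.0096 -0.9999]
tool d [-0.6853  0.3952  0.0536]
```

Request:
apply_moves:
  increments:
    - [[-0.038, 0.022, 0, 0], [-0.038, 0.022, 0, 0], [-0.038, 0.022, 0, 0], [-0.038, 0.022, 0, 0], [-0.038, 0.022, 0, 0]]

```text
t: 1.65
tcp_pos: [0.3345, 0.3721, 0.2985]
tool_rot: [0.734, 0.679, -0.004, 0.001]
force: [1.3, 0.1, -0.6]
finger_gap: 0.699
```

Request:
apply_moves:
  increments:
    - [[-0.038, 0.022, 0, 0], [-0.038, 0.022, 0, 0], [-0.038, 0.022, 0, 0], [-0.038, 0.022, 0, 0], [-0.038, 0.022, 0, 0]]

```text
t: 2.15
tcp_pos: [0.4326, 0.1664, 0.2998]
tool_rot: [0.729, 0.684, -0.003, 0.001]
force: [1.0, 1.5, -0.2]
finger_gap: 0.7
```

```bash
python3 g.py "[.565,-.15,.25]"
```

```text
2.15 [0.4326 0.1664 0.2998] [ 1.   1.5 -0.2] 0.7004114254977948 0.0726 yang -3.6580277514022415 z [-0.0032 -0.0058 -1.    ]
tool d [-0.307   0.1525  0.0512]
```

Request:
apply_moves:
  increments:
    - [[-0.038, 0.019, 0, 0], [-0.038, 0.019, 0, 0], [-0.038, 0.019, 0, 0], [-0.038, 0.019, 0, 0], [-0.038, 0.019, 0, 0]]

```text
t: 2.65
tcp_pos: [0.5187, -0.038, 0.3011]
tool_rot: [0.725, 0.689, -0.002, 0.001]
force: [1.1, 1.2, 0.4]
finger_gap: 0.7
```

Request:
apply_moves:
  increments:
    - [[-0.035, 0.017, 0.01, 0], [-0.035, 0.015, 0.01, 0], [-0.025, 0.012, 0.01, 0], [0, 0, 0, -0.5], [0, 0, 0, 0]]

```text
t: 3.15
tcp_pos: [0.5616, -0.1464, 0.2704]
tool_rot: [0.721, 0.693, -0.002, 0.004]
force: [-0.6, 0.7, 0.4]
finger_gap: 0.702
```

```bash
python3 g.py "[.565,-.15,.16]"; python3 - <<'E'
from h import *
p,d=manip.snapshot("wrist");cv2.imwrite("pics/w1.png",p[:,:,::-1])
E
```

```text
3.15 [ 0.5616 -0.1464  0.2704] [-0.6  0.7  0.4] 0.7019624673658046 0.0726 yang -2.2191345461896796 z [ 0.0027 -0.0074 -1.    ]
tool d [-0.0026  0.0032  0.1105]
```

View pics/w1.png

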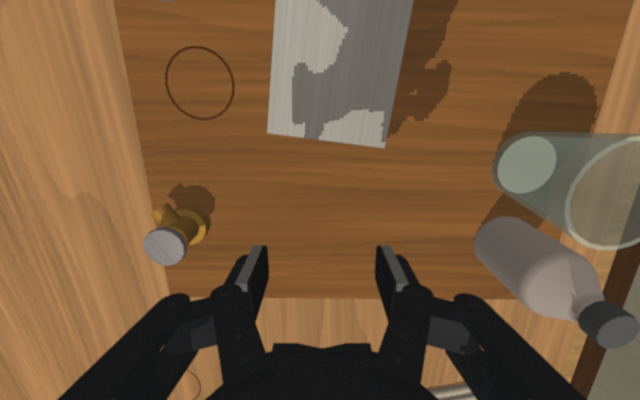

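The wrist view shows the plate's tail from (267,133) to (386,147) and empty shelf behind it, with the valve at (175,235) and bottle at (530,270) well to the sides. I'll check the tail position and go down.

```bash
python3 - <<'E'
from h import *
c=cam("wrist",manip.sense());print(onz(c,[(267,133),(386,147)],.076).round(4))
E
```

```text
[[ 0.5154 -0.0897  0.076 ]
 [ 0.6251 -0.1069  0.076 ]]
```

Request:
apply_moves:
  increments:
    - [[-0.002, 0.003, 0.03, 0], [0, 0, 0.03, 0], [0, 0, 0.02, 0], [0, 0, 0.008, 0], [0, 0, 0.003, 0]]

```text
t: 3.7
tcp_pos: [0.5652, -0.1434, 0.1811]
tool_rot: [0.717, 0.697, -0.0, 0.006]
force: [-0.3, -0.4, 0.4]
finger_gap: 0.702
```

```bash
python3 g.py "[.569,-.15,.1435]"
```

```text
3.7 [ 0.5652 -0.1434  0.1811] [-0.3 -0.4  0.4] 0.701974790473995 0.0726 yang -1.5836564761360505 z [ 0.0081 -0.0092 -0.9999]
tool d [-0.0062  0.0037  0.0377]
```

Request:
apply_moves:
  increments:
    - [[-0.003, 0.003, 0.015, 0.5], [-0.002, 0, 0.01, 0.5], [0, 0, 0.004, 0], [0, 0, 0.001, 0], [0, 0, 0, 0]]

```text
t: 4.2
tcp_pos: [0.5699, -0.1485, 0.1512]
tool_rot: [0.723, 0.691, 0.001, 0.008]
force: [0.0, 1.2, 0.1]
finger_gap: 0.702
```

Request:
apply_moves:
  increments:
    - [[0, 0, 0.002, 0], [0, 0, 0.001, 0]]

```text
t: 4.4
tcp_pos: [0.5703, -0.1489, 0.1488]
tool_rot: [0.723, 0.691, 0.001, 0.009]
force: [-0.7, -0.6, 0.0]
finger_gap: 0.7
```

```bash
python3 g.py "[.569,-.15,.1435]"; python3 - <<'E'
from h import *
p,d=manip.snapshot("wrist");cv2.imwrite("pics/w2.png",p[:,:,::-1])
p,d=manip.snapshot("scene");cv2.imwrite("pics/s2.png",cv2.resize(p[100:300,180:420,::-1],None,fx=3,fy=3))
E
```

```text
4.4 [ 0.5703 -0.1489  0.1488] [-0.7 -0.6  0. ] 0.699651044670747 0.0726 yang -2.547809748366924 z [ 0.0137 -0.0117 -0.9998]
tool d [-0.0011 -0.0013  0.0053]
```

View pics/w2.png

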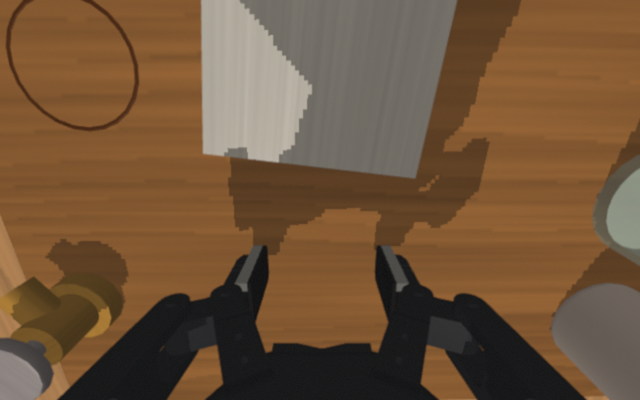

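View pics/s2.png

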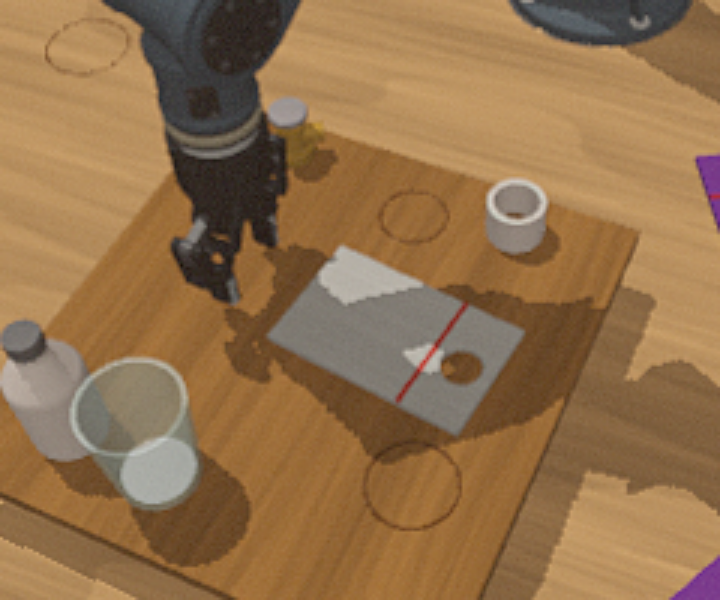

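The fingertips hang just above the shelf behind the tail, and the shadows nearly meet them at (265,250) and (388,245). I feel for the shelf in small steps.

Request:
apply_moves:
  increments:
    - [[0, 0, 0.002, 0], [0, 0, 0.001, 0]]

```text
t: 4.7
tcp_pos: [0.5705, -0.149, 0.1461]
tool_rot: [0.723, 0.691, 0.001, 0.009]
force: [-1.5, -0.4, 0.2]
finger_gap: 0.696
```

Request:
apply_moves:
  increments:
    - [[0, 0, 0.002, 0]]

```text
t: 4.8
tcp_pos: [0.5707, -0.149, 0.1441]
tool_rot: [0.723, 0.691, 0.001, 0.01]
force: [0.1, 0.4, -0.3]
finger_gap: 0.704
```

Request:
apply_moves:
  increments:
    - [[0, 0, 0.0015, 0]]

```text
t: 4.9
tcp_pos: [0.5706, -0.149, 0.1425]
tool_rot: [0.723, 0.691, 0.001, 0.009]
force: [0.6, -0.4, -0.3]
finger_gap: 0.701
```

Request:
apply_moves:
  increments:
    - [[0, 0, 0.0015, 0]]

```text
t: 5.0
tcp_pos: [0.5707, -0.149, 0.1408]
tool_rot: [0.723, 0.691, 0.001, 0.009]
force: [0.2, -0.1, -0.4]
finger_gap: 0.698
```

Request:
apply_moves:
  increments:
    - [[0, 0, 0.001, 0]]

```text
t: 5.1
tcp_pos: [0.5706, -0.149, 0.1395]
tool_rot: [0.723, 0.691, 0.001, 0.009]
force: [0.6, 0.5, 0.4]
finger_gap: 0.696
```

Request:
apply_moves:
  increments:
    - [[0, 0, 0.001, 0]]

```text
t: 5.2
tcp_pos: [0.5706, -0.149, 0.1384]
tool_rot: [0.723, 0.691, 0.001, 0.009]
force: [1.1, 0.3, -0.1]
finger_gap: 0.7
```

Request:
apply_moves:
  increments:
    - [[0, 0, 0.001, 0]]

```text
t: 5.3
tcp_pos: [0.5707, -0.149, 0.138]
tool_rot: [0.723, 0.691, 0.001, 0.009]
force: [-1.6, 1.7, 12.7]
finger_gap: 0.697
```

Request:
apply_moves:
  increments:
    - [[0, 0, 0.001, 0]]

```text
t: 5.4
tcp_pos: [0.5707, -0.149, 0.1381]
tool_rot: [0.723, 0.691, 0.001, 0.009]
force: [-1.2, 0.4, 8.9]
finger_gap: 0.697
```

Request:
apply_moves:
  increments:
    - [[0, 0, 0.001, 0]]

```text
t: 5.5
tcp_pos: [0.5707, -0.149, 0.1381]
tool_rot: [0.723, 0.691, 0.001, 0.009]
force: [-1.0, 0.2, 6.9]
finger_gap: 0.696
```

Touch at TCP z = 0.138, so the tips sit 68 mm ahead at this opening. I raise 2 mm and push.

Request:
apply_moves:
  increments:
    - [[0, 0, -0.002, 0], [0.01, 0, -0.0002, 0], [0.01, 0, -0.0002, 0], [0.01, 0, -0.0002, 0]]

```text
t: 5.9
tcp_pos: [0.5723, -0.1181, 0.1407]
tool_rot: [0.723, 0.69, 0.001, 0.01]
force: [-0.7, -0.5, 0.3]
finger_gap: 0.698
```

```bash
python3 g.py
```

```text
5.9 [ 0.5723 -0.1181  0.1407] [-0.7 -0.5  0.3] 0.6978291671492285 0.0726 yang -2.652042182765956 z [ 0.0152 -0.0126 -0.9998]
```

Request:
apply_moves:
  increments:
    - [[0.008, 0, 0.001, 0], [0.01, 0, 0, 0], [0.01, 0, -0.0001, 0], [0.01, 0, -0.0001, 0]]

```text
t: 6.3
tcp_pos: [0.5755, -0.077, 0.1396]
tool_rot: [0.723, 0.691, 0.002, 0.012]
force: [0.6, -1.8, 1.2]
finger_gap: 0.7
```

```bash
python3 g.py; python3 - <<'E'
from h import *
p,d=manip.snapshot("wrist");cv2.imwrite("pics/w3.png",p[:,:,::-1])
E
```

```text
6.3 [ 0.5755 -0.077   0.1396] [ 0.6 -1.8  1.2] 0.700338742344782 0.0726 yang -2.56895548336929 z [ 0.0185 -0.015  -0.9997]
```

View pics/w3.png

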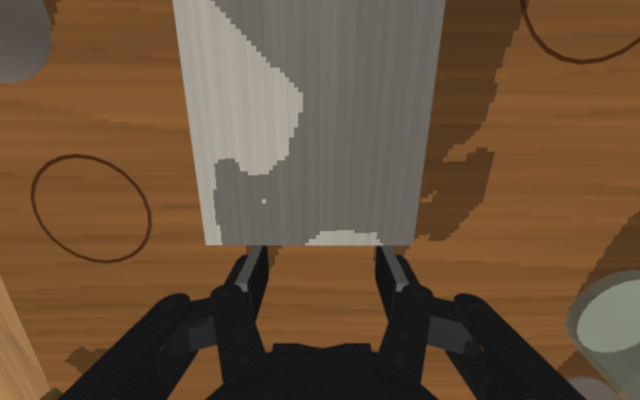

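The tail now lies flush on both fingers (row 245, columns 205–412), so the plate has squared up to the hand. I keep pushing.

Request:
apply_moves:
  increments:
    - [[0.01, 0, -0.0001, 0], [0.01, 0, -0.0001, 0], [0.01, 0, -0.0001, 0], [0.01, 0, -0.0001, 0], [0.008, 0, 0, 0]]

```text
t: 6.85
tcp_pos: [0.5769, -0.024, 0.1393]
tool_rot: [0.722, 0.692, 0.001, 0.011]
force: [0.4, -2.2, 1.6]
finger_gap: 0.7
```

```bash
python3 g.py; python3 - <<'E'
from h import *
for n in("wrist","scene","top"):
    p,d=manip.snapshot(n);cv2.imwrite(f"pics/{n}4.png",p[:,:,::-1])
a=cv2.imread("pics/scene4.png")[120:320,250:410];b=cv2.imread("pics/top4.png")[75:255,260:440]
cv2.imwrite("pics/s4c.png",cv2.resize(a,None,fx=3,fy=3,interpolation=cv2.INTER_CUBIC));cv2.imwrite("pics/t4c.png",cv2.resize(b,None,fx=3.3,fy=3.3,interpolation=cv2.INTER_CUBIC))
E
```

```text
6.85 [ 0.5769 -0.024   0.1393] [ 0.4 -2.2  1.6] 0.7000690828382923 0.0726 yang -2.457480653454001 z [ 0.0165 -0.0148 -0.9998]
```

View pics/s4c.png

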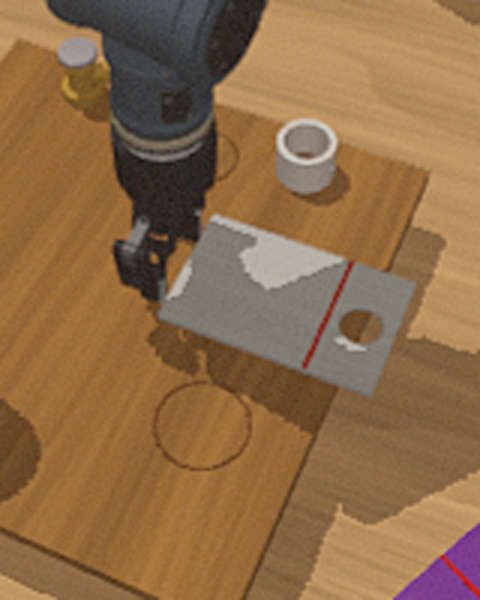

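View pics/t4c.png

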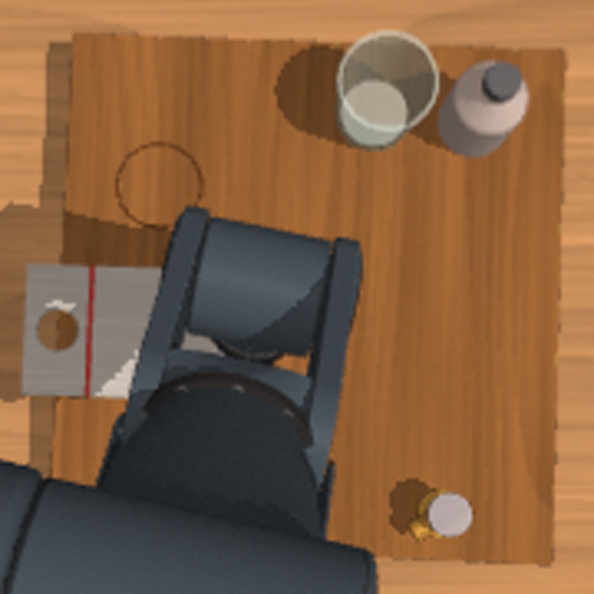

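View pics/wrist4.png

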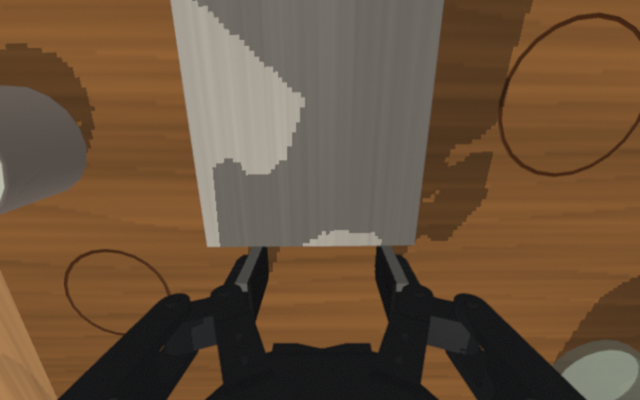

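```bash
cat > m.py <<'E'
import sys
from h import *
# edge from start picture, straight segment
def edge_fit(n):
    c=cam(n); im=cv2.imread(f"pics/{n}0.png").astype(float)
    A,B=proj(c,[[.8343,.1289,.07],[.4018,.1494,.07]])
    pts=[];t=(B-A)/np.linalg.norm(B-A);nn=np.array([-t[1],t[0]])
    L=np.linalg.norm(B-A)
    ks=np.arange(-4,4.01,.1)
    for s in np.arange(.05,.95,.01)*L:
        q=(A+t*s)[None]+ks[:,None]*nn
        v=cv2.GaussianBlur(cv2.remap(im.astype(np.float32),q[:,0].astype(np.float32)[None],q[:,1].astype(np.float32)[None],cv2.INTER_LINEAR),(9,1),2)[0]
        g=np.abs(np.gradient(v,axis=0)).sum(1); pts.append(q[g.argmax()])
    W=onz(c,pts,.07); 
    m=np.ones(len(W),bool)
    for _ in range(6):
        k=np.polyfit(W[m,0],W[m,1],1); r=W[:,1]-np.polyval(k,W[:,0]); m=np.abs(r)<max(.0015,1.5*np.median(np.abs(r)))
    return k,m.sum(),r[m].std()
def line_fit(n,im,xr=(.45,.72),yr=(-.05,.2)):
    c=cam(n); M=red(im,(0,0,400,640)); ys,xs=np.nonzero(M)
    W=onz(c,np.c_[xs,ys],.076); k=(W[:,0]>xr[0])&(W[:,0]<xr[1])&(W[:,1]>yr[0])&(W[:,1]<yr[1]); W=W[k][:,:2]
    ctr=(W.min(0)+W.max(0))/2
    p=np.polyfit(W[:,0],W[:,1],1); return W.mean(0),p,len(W),W[:,0].min(),W[:,0].max()
tag=sys.argv[1]
for n in("top","scene"):
    k,cnt,sd=edge_fit(n); im=cv2.imread(f"pics/{n}{tag}.png")[:,:,::-1].copy()
    w,p,N,a,b=line_fit(n,im)
    print(n,"edge",k.round(4),cnt,sd.round(5),"edge y at .57: %.4f"%np.polyval(k,.57),"| line",w.round(4),"slope %.4f"%p[0],N,round(a,3),round(b,3),"dist line-edge(y) %.4f"%((w[1]-np.polyval(k,w[0]))*np.cos(np.arctan(k[0]))))
E
python3 m.py 0; python3 m.py 4
```

```text
top edge [-0.0518  0.1705] 82 0.00078 edge y at .57: 0.1410 | line [0.5876 0.0281] slope -0.1695 56 0.535 0.641 dist line-edge(y) -0.1118
scene edge [-0.0519  0.1715] 53 0.00033 edge y at .57: 0.1420 | line [0.5871 0.0245] slope -0.1680 45 0.534 0.64 dist line-edge(y) -0.1164
top edge [-0.0518  0.1705] 82 0.00078 edge y at .57: 0.1410 | line [0.579  0.1147] slope -0.0449 54 0.525 0.631 dist line-edge(y) -0.0258
scene edge [-0.0519  0.1715] 53 0.00033 edge y at .57: 0.1420 | line [0.5805 0.1111] slope -0.0433 51 0.523 0.63 dist line-edge(y) -0.0303
```

The top view puts the line 25.8 mm short of the edge and the scene view 30.3 mm. The angle is good (0.007 rad). I push 18 mm more, then lift and look closely with the wrist camera to settle the difference.

Request:
apply_moves:
  increments:
    - [[0.006, 0, -0.0001, 0], [0.006, 0, -0.0001, 0], [0.004, 0, 0, 0], [0.001, 0, 0, 0]]

```text
t: 7.4
tcp_pos: [0.5775, -0.0068, 0.139]
tool_rot: [0.722, 0.692, 0.0, 0.011]
force: [-0.2, -2.2, 0.8]
finger_gap: 0.703
```

Request:
apply_moves:
  increments:
    - [[-0.01, 0, 0, 0], [-0.01, 0, -0.01, 0], [0, 0, -0.04, 0], [0, 0, -0.04, 0], [0.02, 0, -0.04, 0]]

```text
t: 7.9
tcp_pos: [0.5722, -0.009, 0.2675]
tool_rot: [0.724, 0.689, -0.004, 0.003]
force: [1.3, 0.0, -0.3]
finger_gap: 0.696
```

Request:
apply_moves:
  increments:
    - [[0.04, 0, -0.02, 0], [0.04, 0, 0, 0], [0.03, 0, 0, 0], [0.01, 0, 0, 0], [0, 0, 0, 0]]

```text
t: 8.4
tcp_pos: [0.5819, 0.111, 0.2991]
tool_rot: [0.726, 0.687, 0.004, 0.01]
force: [-0.1, -0.6, -0.7]
finger_gap: 0.704
```

```bash
python3 g.py; python3 - <<'E'
from h import *
for n in("wrist","scene","top"):
    p,d=manip.snapshot(n);cv2.imwrite(f"pics/{n}5.png",p[:,:,::-1])
E
python3 m.py 5
```

```text
8.4 [0.5819 0.111  0.2991] [-0.1 -0.6 -0.7] 0.7042972066989924 0.0726 yang -3.163329216267497 z [ 0.0184 -0.0092 -0.9998]
top edge [-0.0518  0.1705] 82 0.00078 edge y at .57: 0.1410 | line [0.5278 0.1333] slope -0.0023 3 0.525 0.531 dist line-edge(y) -0.0098
scene edge [-0.0519  0.1715] 53 0.00033 edge y at .57: 0.1420 | line [0.5806 0.1271] slope -0.0449 37 0.523 0.633 dist line-edge(y) -0.0143
```

View pics/wrist5.png

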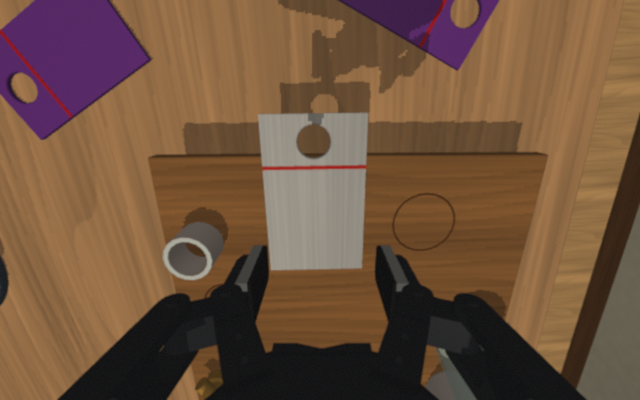

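The wrist view shows the line at row 168 and the edge at about row 156, with the plate square and the hole at (313,141). I enlarge and measure.

```bash
python3 - <<'E'
import cv2,numpy as np
from h import *
im=cv2.imread("pics/wrist5.png")
cv2.imwrite("pics/w5c.png",cv2.resize(im[140:185,200:420],None,fx=3.6,fy=10,interpolation=cv2.INTER_NEAREST))
for c in (230,245,385,400): print(c,[tuple(map(int,im[r,c-5:c+5].mean(0))) for r in range(150,162)])
c=cam("wrist",manip.sense())
M=red(im[:,:,::-1].copy(),(160,250,176,375));ys,xs=np.nonzero(M);print(np.polyfit(xs,ys,1),xs.min(),xs.max(),ys.mean(),xs.mean())
L=onz(c,[(xs.mean(),ys.mean())],.076);print("line",L)
for col in (220,400):
  for row in (153,154,155,156,157): print(col,row,onz(c,[(col,row)],.07).round(4))
E
```

```text
230 [(49, 75, 102), (50, 76, 102), (48, 74, 99), (41, 63, 86), (30, 48, 68), (26, 44, 64), (31, 55, 82), (37, 68, 102), (41, 76, 115), (43, 80, 121), (44, 82, 123), (44, 83, 124)]
245 [(48, 73, 98), (49, 73, 99), (47, 71, 96), (40, 62, 84), (29, 48, 67), (26, 44, 65), (32, 58, 85), (38, 70, 105), (42, 78, 116), (43, 80, 121), (44, 82, 124), (45, 83, 124)]
385 [(52, 79, 107), (50, 77, 104), (42, 66, 90), (30, 50, 69), (26, 44, 64), (31, 57, 84), (37, 69, 103), (40, 74, 111), (40, 75, 112), (40, 74, 111), (40, 74, 111), (40, 75, 112)]
400 [(51, 78, 105), (49, 75, 101), (39, 61, 84), (28, 45, 64), (25, 43, 63), (32, 57, 84), (37, 69, 102), (40, 73, 110), (40, 74, 110), (40, 73, 110), (40, 73, 110), (39, 73, 110)]
[-1.63051304e-02  1.72371169e+02] 262 365 167.2596153846154 313.4935897435897
line [[0.57947825 0.12561018 0.076     ]]
220 153 [[0.482  0.1458 0.07  ]]
220 154 [[0.4818 0.1448 0.07  ]]
220 155 [[0.4816 0.1437 0.07  ]]
220 156 [[0.4814 0.1427 0.07  ]]
220 157 [[0.4812 0.1416 0.07  ]]
400 153 [[0.6724 0.134  0.07  ]]
400 154 [[0.6725 0.1329 0.07  ]]
400 155 [[0.6725 0.1318 0.07  ]]
400 156 [[0.6726 0.1307 0.07  ]]
400 157 [[0.6726 0.1297 0.07  ]]
```

View pics/w5c.png

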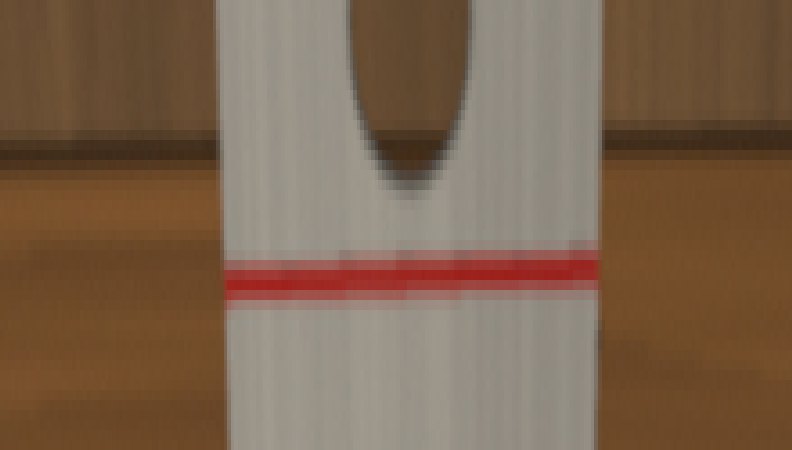

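Wrist measurement: the line is 11.5 mm short, which lies between the other two estimates. I go back behind the tail for the last push, aiming for TCP y ≈ +0.0047 at the end.

Request:
apply_moves:
  increments:
    - [[-0.045, 0, 0, 0], [-0.045, 0, 0, 0], [-0.045, 0, 0, 0], [0, 0, 0, 0]]

```text
t: 8.95
tcp_pos: [0.5735, -0.0342, 0.2981]
tool_rot: [0.728, 0.686, 0.002, 0.009]
force: [0.1, 0.3, 0.9]
finger_gap: 0.699
```

```bash
python3 g.py "[.573,-.032,.145]"
```

```text
8.95 [ 0.5735 -0.0342  0.2981] [0.1 0.3 0.9] 0.6993764822959436 0.0726 yang -3.4244464965176413 z [ 0.0154 -0.011  -0.9998]
tool d [ 0.0037 -0.0031  0.153 ]
```

Request:
apply_moves:
  increments:
    - [[0, -0.003, 0.04, 0], [0, 0, 0.04, 0], [0, 0, 0.04, 0], [0, 0, 0.02, 0], [0, 0, 0.006, 0]]

```text
t: 9.45
tcp_pos: [0.5742, -0.0445, 0.1493]
tool_rot: [0.733, 0.68, 0.003, 0.012]
force: [-0.2, -0.3, 0.9]
finger_gap: 0.698
```

```bash
python3 g.py "[.573,-.025,.14]"
```

```text
9.45 [ 0.5742 -0.0445  0.1493] [-0.2 -0.3  0.9] 0.6981379905522537 0.0726 yang -4.259784774621509 z [ 0.0208 -0.0126 -0.9997]
tool d [ 0.0195 -0.0029  0.009 ]
```

Request:
apply_moves:
  increments:
    - [[0.005, 0, 0.005, -1.2], [0.005, 0, 0.003, 0], [0, 0, 0.001, 0], [0, 0, 0, 0]]

```text
t: 9.85
tcp_pos: [0.5758, -0.0347, 0.1408]
tool_rot: [0.726, 0.688, 0.004, 0.012]
force: [0.0, -0.1, 0.3]
finger_gap: 0.702
```

```bash
python3 g.py "[.573,0.0047,.1395]"
```

```text
9.85 [ 0.5758 -0.0347  0.1408] [ 0.  -0.1  0.3] 0.7019914447077422 0.0726 yang -3.040861438901981 z [ 0.0222 -0.0128 -0.9997]
tool d [ 0.0392 -0.0049  0.0008]
```

Request:
apply_moves:
  increments:
    - [[0.008, -0.002, 0.0006, 0], [0.008, 0, -0.0001, 0], [0.007, 0, -0.0001, 0], [0.005, 0, 0, 0], [0.003, 0, 0, 0]]

```text
t: 10.35
tcp_pos: [0.5766, -0.001, 0.1429]
tool_rot: [0.725, 0.689, 0.005, 0.015]
force: [-0.8, -0.8, 0.3]
finger_gap: 0.699
```

```bash
python3 g.py "[.573,0.0047,.1395]"
```

```text
10.35 [ 0.5766 -0.001   0.1429] [-0.8 -0.8  0.3] 0.6989961667128611 0.0726 yang -2.935636104746714 z [ 0.0273 -0.0148 -0.9995]
tool d [ 0.0056 -0.0039  0.0032]
```

z rose to 0.143 during that push, so I look for whether a finger has ridden up.

```bash
python3 - <<'E'
from h import *
for n in("wrist","scene"):
    p,d=manip.snapshot(n);cv2.imwrite(f"pics/{n}6.png",p[:,:,::-1])
a=cv2.imread("pics/scene6.png")[150:280,260:420]
cv2.imwrite("pics/s6c.png",cv2.resize(a,None,fx=4.5,fy=4.5,interpolation=cv2.INTER_CUBIC))
E
python3 m.py 6 2>&1 | tail -1;python3 g.py
```

```text
TypeError: 'NoneType' object is not subscriptable
10.45 [ 0.5766 -0.001   0.1428] [0.2 0.7 0.6] 0.7012828798889913 0.0726 yang -2.974550035256487 z [ 0.0273 -0.0141 -0.9995]
```

View pics/wrist6.png

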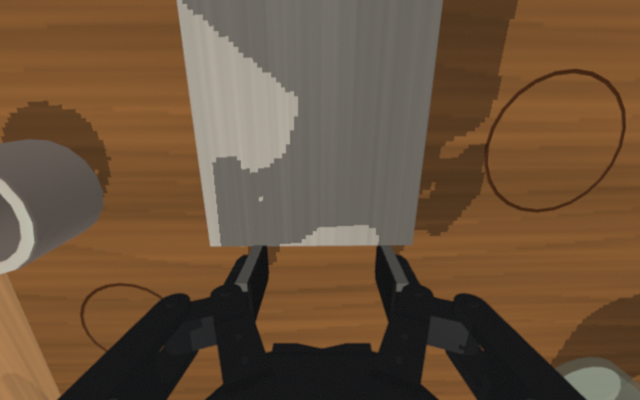

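View pics/s6c.png

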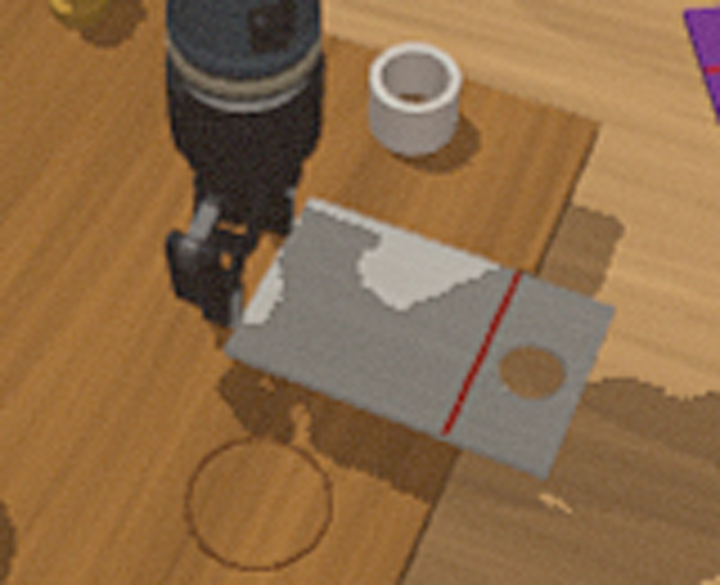

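The tail is still flush on both fingers at row 245 and nothing rides up. I back off slightly, lower, and finish the remaining ~5 mm.

Request:
apply_moves:
  increments:
    - [[-0.003, 0, 0.001, 0], [0, 0, 0.002, 0], [0.004, 0, 0, 0]]

```text
t: 10.75
tcp_pos: [0.577, -0.0007, 0.1394]
tool_rot: [0.726, 0.688, 0.005, 0.015]
force: [-0.1, -1.2, -1.2]
finger_gap: 0.699
```

```bash
python3 g.py "[.573,0.0047,.1395]"
```

```text
10.75 [ 0.577  -0.0007  0.1394] [-0.1 -1.2 -1.2] 0.6990601868679723 0.0726 yang -3.056984041321141 z [ 0.0279 -0.0141 -0.9995]
tool d [ 0.0052 -0.0043 -0.0003]
```

Request:
apply_moves:
  increments:
    - [[0.003, 0, -0.0002, 0], [0.002, 0, 0, 0]]

```text
t: 10.95
tcp_pos: [0.5774, 0.0039, 0.1394]
tool_rot: [0.726, 0.688, 0.005, 0.015]
force: [-0.7, -3.7, 0.4]
finger_gap: 0.701
```

Request:
apply_moves:
  increments:
    - [[-0.01, 0, 0, 0], [-0.01, 0, -0.01, 0], [0, 0, -0.04, 0], [0, 0, -0.04, 0], [0.02, 0, -0.04, 0]]

```text
t: 11.45
tcp_pos: [0.571, 0.0018, 0.2686]
tool_rot: [0.727, 0.686, 0.001, 0.009]
force: [0.0, 0.4, 0.2]
finger_gap: 0.703
```

Request:
apply_moves:
  increments:
    - [[0.04, 0, -0.02, 0], [0.04, 0, 0, 0], [0.03, 0, 0, 0], [0.01, 0, 0, 0], [0, 0, 0, 0]]

```text
t: 11.95
tcp_pos: [0.5817, 0.1222, 0.301]
tool_rot: [0.729, 0.684, 0.009, 0.016]
force: [-1.0, 0.5, -0.1]
finger_gap: 0.702
```

```bash
python3 g.py; cat > w.py <<'E'
import sys
from h import *
s=manip.sense();p,d=manip.snapshot("wrist");tag=sys.argv[1]
im=p[:,:,::-1].copy();cv2.imwrite(f"pics/wrist{tag}.png",im)
c=cam("wrist",s)
ys,xs=np.nonzero(red(p,(0,0,400,640)));W=onz(c,np.c_[xs,ys],.076)
k=(W[:,0]>.5)&(W[:,0]<.66)&(W[:,1]>.08)&(W[:,1]<.2);W=W[k]
L=np.r_[(W[:,0].min()+W[:,0].max())/2,0];pl=np.polyfit(W[:,0],W[:,1],1);L[1]=np.polyval(pl,L[0])
g=im.sum(2).astype(np.float32)
# edge: upper corner = rising intensity shelf-ward of dark side face
E=[]
for x in list(np.arange(.46,.515,.005))+list(np.arange(.65,.75,.005)):
    y=.1705-.0518*x; yy=np.arange(y-.01,y+.012,.0003)
    q=proj(c,np.c_[np.full_like(yy,x),yy,np.full_like(yy,.07)]).astype(np.float32)
    v=cv2.remap(g,q[None,:,0],q[None,:,1],cv2.INTER_LINEAR)[0]
    gr=np.gradient(v); i=gr.argmin(); E.append((x,yy[i]))
E=np.array(E);pe=np.polyfit(E[:,0],E[:,1],1);r=E[:,1]-np.polyval(pe,E[:,0]);m=abs(r)<.002;pe=np.polyfit(E[m,0],E[m,1],1)
print("line",L.round(4),pl.round(4),"edge",pe.round(4),m.sum(),len(m),"dist",(L[1]-np.polyval(pe,L[0])).round(4))
E
python3 w.py 7;python3 - <<'E'
from h import *
p,d=manip.snapshot("scene");cv2.imwrite("pics/scene7.png",p[:,:,::-1])
im=cv2.imread("pics/wrist7.png");cv2.imwrite("pics/w7c.png",cv2.resize(im[90:190,200:420],None,fx=3.6,fy=5.5,interpolation=cv2.INTER_NEAREST))
E
```

```text
11.95 [0.5817 0.1222 0.301 ] [-1.   0.5 -0.1] 0.7024823989138619 0.0726 yang -3.5990488337030753 z [ 0.0349 -0.0115 -0.9993]
line [0.5818 0.1382] [-0.0528  0.1689] edge [-0.0519  0.169 ] 31 31 dist -0.0007
```

View pics/w7c.png

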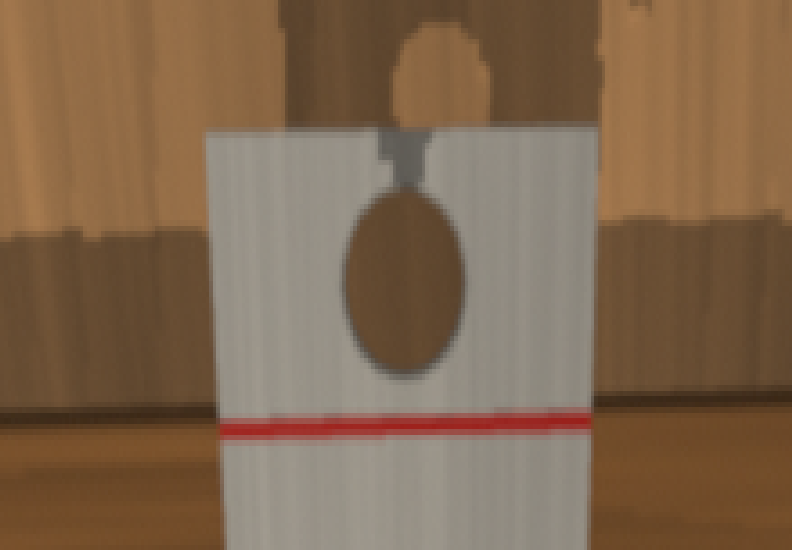

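The wrist shows the line on the edge: -0.7 mm by fit, and parallel within 0.001 rad. I move the hand away and cross-check from the fixed cameras.

Request:
apply_moves:
  increments:
    - [[0.045, -0.01, 0, 0], [0.045, -0.01, 0, 0], [0.045, -0.01, 0, 0], [0.045, -0.02, 0, 0], [0.045, -0.02, 0, 0]]

```text
t: 12.55
tcp_pos: [0.5336, 0.341, 0.2935]
tool_rot: [0.738, 0.675, 0.006, 0.018]
force: [0.5, 0.5, -0.3]
finger_gap: 0.7
```

Request:
apply_moves:
  increments:
    - [[0.03, -0.02, 0, 0], [0.03, -0.02, 0, 0], [0, 0, 0, 0], [0, 0, 0, 0]]

```text
t: 12.95
tcp_pos: [0.498, 0.4059, 0.2885]
tool_rot: [0.738, 0.675, 0.004, 0.018]
force: [0.3, 0.2, 0.5]
finger_gap: 0.701
```

```bash
python3 g.py; python3 - <<'E'
from h import *
for n in("scene","top"):
    p,d=manip.snapshot(n);cv2.imwrite(f"pics/{n}8.png",p[:,:,::-1])
a=cv2.imread("pics/top8.png")[75:255,220:440]
cv2.imwrite("pics/t8c.png",cv2.resize(a,None,fx=3.3,fy=3.3,interpolation=cv2.INTER_CUBIC))
E
python3 m.py 8
```

```text
12.95 [0.498  0.4059 0.2885] [0.3 0.2 0.5] 0.701128370955449 0.0726 yang -5.072583998005906 z [ 0.0291 -0.0209 -0.9994]
top edge [-0.0518  0.1705] 82 0.00078 edge y at .57: 0.1410 | line [0.5811 0.1413] slope -0.0558 57 0.528 0.636 dist line-edge(y) 0.0010
scene edge [-0.0519  0.1715] 53 0.00033 edge y at .57: 0.1420 | line [0.5797 0.138 ] slope -0.0556 41 0.525 0.634 dist line-edge(y) -0.0035
```

View pics/t8c.png

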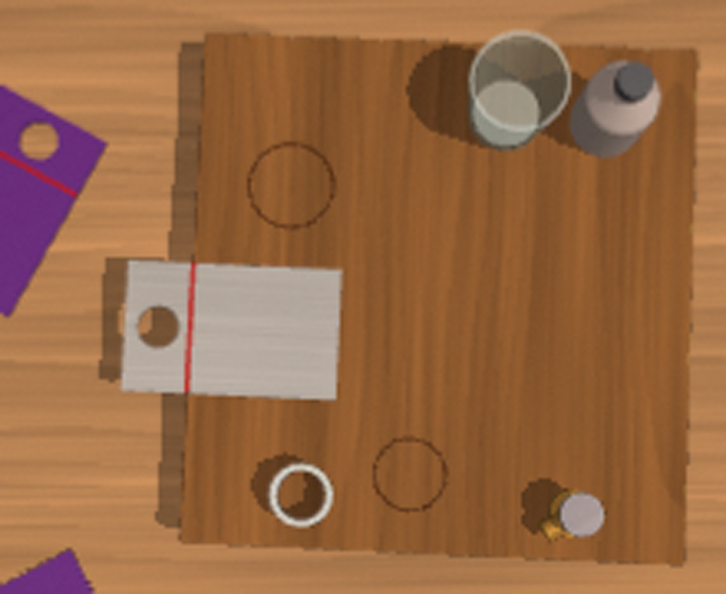

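The top view shows the red line from (193,264) to (187,390), lying on the edge. The hole hangs clear at (158,327). The jar, bottle, valve and coupling stand at their starting pixels. Handing in.

```bash
python3 -c "
from station import manip
print(manip.sign_off())"
```

```text
the job is handed in; nothing more can be done
None
```

The plate is where it should be: its red line lies over the shelf's end edge and the hole hangs clear in the air. I pushed it by its tail with two part-open fingertips, never lifting it, then backed the hand well away and handed the job in at about 13 s.

| Check | Line relative to edge (limit ±6 mm) | Angle to edge (limit 0.1 rad) |
|---|---|---|
| Wrist camera | -0.7 mm | about 0.001 rad |
| Top camera | +1.0 mm | 0.004 rad |
| Scene camera | -3.5 mm | 0.004 rad |

- **Disagreement between cameras:** the scene camera read about 4.5 mm lower than the top camera throughout. It probably picks up the shelf's side face. The wrist close-up settled it, and all three readings are inside the limit.
- **Hand rising:** during one push the hand rose about 3 mm. A picture showed the tail still flush on both fingers, so I lowered the hand and finished the push.
- **Other objects:** in the last top picture the jar, bottle, valve and coupling looked unmoved. I judged this by eye and did not measure it.

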